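Reset the volume dial of a bench dispenser

ROBOT

A 6-joint arm with a two-finger parallel gripper is mounted at the origin on the work surface. World frame = base frame: x ahead of the robot, y to its left, z up, the work surface at z = 0. Lengths are in mm, angles in rad, forces in N, time in s.
With the tool pointing down it reaches from about 275 to 825 mm from the base axis. Payload 5.2 kg.
Tool frame: the origin (TCP) lies on the centre line of the jaws, within the pads' length; the fingertips stand 11 mm ahead of it and the grasp point (between the pads) lies 8 mm behind it; y points along the fingers, x is the direction in which the jaws open and shut, and the axes are right-handed (so a half turn about y gives the same grasp; the last joint's range is limited). The gripper opens to 93 mm and grips with 3 to 60 N. Pads are 15 mm wide; open, the fingers measure 128 mm over their backs; the gripper's body (75 mm by 188 mm) begins 65 mm behind the grasp point.
Start: joints at [0.989, 0.259, 1.535, -0, 1.348, -0.203], TCP at [203.372, 511.023, 229.653] pointing down, gripper open.
Joint ranges: [-3.14, 3.14], [-0.91, 2.08], [0.19, 2.58], [-1.22, 4.36], [0.22, 2.71], [-3.12, 3.12]. Speed limits (rad/s): [2.57, 2.57, 3.14, 3.14, 3.14, 3.14].

INTERFACE

Orientations are given as a unit quaternion [x, y, z, w].
In Python, from rig import env gives the robot as it stands.
- The arm moves only by the shell command python3 -m inch 'ROWS'. ROWS is a JSON object of lists of equal length, an entry for each row: "translation": the shift along the world's x, y, z in cm, a list of three; "rotation": the turn, a rotation vector about the world's x, y, z in rad, a list of three; "claw": the opening, from 0 (shut) to 1 (fully open). In form: {"translation": [[dx, dy, dz], ...], "rotation": [[rx, ry, rz], ...], "claw": [claw, ...]}. A call has 1 to 5 rows; each row shifts and turns the commanded pose from where the row before left it; what a row does not reach is not made up. A row lasts 1/10 s, in which the tool goes at most 50 mm and 8.59 degrees, less where a joint would pass 70% of its speed; a pose out of reach is approached as far as the arm can. A call is refused whole if a number of a shift passes 5 or a number of a turn 0.15, either way. A call with a gripper value outside its range is refused whole. The fingers move at their own pace and stop on an object; the grip force is fixed at half the most. Time passes only in rows, so rows that do not move let the fingers close. It gives the time, the measured TCP pose, the force and the opening at its end, in the units of the state.
- env.state(): the state, without advancing time (a new reading comes with each control period).
- env.snapshot(name): name is "scene" or "side" or "wrist"; returns the picture (384x512x3 uint8, blue, green, red); there is no depth.
- env.camera_params(name): a dict with "fovy" (degrees; the focal length in pixels is half the picture's height over the tangent of half this angle, whatever the lens; pixels are square), "cx", "cy" (the principal point, pixels), "camera_from_world" (4x4, takes a point from world to camera coordinates). Camera axes: x right, y up, looking along -z (the intrinsics and any distortion apply to the point x, -y, -z); pixel columns grow to the right and rows downward; lengths in mm; the calibration is good to about 2 mm. A picture is of the moment at which its call begins: read the wrist's pose just before it. camera_params takes no time and is no camera call; for the wrist camera it gives the pose at the moment of the call.
- env.sign_off(): hands the job in, once; it reports no verdict.
The state is a dict: "clock": time; "joint_positions": joint angles; "qd": joint speeds; "joint_efforts": joint torques, N m; "tool_pos": TCP position; "tool_rot": TCP orientation; "ft_force": force on the tool from outside, world axes, zero at the start; "torque": the same for the moment, N m; "width": opening from 0.0 (shut) to 1.0 (fully open).
Only numpy, scipy, OpenCV 4.12 (cv2) and the standard library are available. Lean on these libraries where they do the work, as an engineer would, in place of code of your own. Each camera call takes 0.05 s, during which the arm holds its last target.

TASK

Change the delivery volume of the bench dispenser. First, without turning the black adjuster yet, loosen the lock ring under it by swinging the orange handle anticlockwise (seen from above) to its loose stop; then turn the adjuster until its yellow pointer is in line with the red flag on the scale, and swing the orange handle back clockwise until the lock ring is fully tight again, with the pointer still on the flag. Let go, and do not knock the other things on the bench about.

Things in the scene. Friction and masses are not known exactly. Their poses are not given: they have to be found in the camera images.
- dispenser: White bench dispenser, fixed, 190 (x) by 180 mm (y), flat top 56 mm high; teal pump block and glass barrel (to 107 mm high) 95 to 165 mm from the origin at +x. Its z axis (up) is the common axis of scale plate, lock ring and adjuster; origin on that axis at bench level. White scale plate: radius 62 mm, top 60 mm above the bench. Its yaw varies by up to 0.35 rad.
- lock_ring (a joint): Angle (rad) of the dark steel lock ring (radius 31 mm, 60 to 72 mm above the bench). 0 = tight, at its stop, where it starts (within 0.04); grows anticlockwise seen from above, to 0.95 at the loose stop. Turning takes about 0.12 N m; it stays where left. When tight its handle lies 3.15 rad anticlockwise of the dispenser's x axis (towards the robot).
- lock_handle_top (a point): Centre of the top of the lock ring's orange handle: an upright round pin, 14 mm in diameter, 74 mm from the dial axis, at the end of a dark radial lever. Its top is 116 mm above the bench; the lever and hub below reach up to 73 mm, so 43 mm of pin is free to grip. It travels on a circle about the dispenser's z axis.
- adjuster (a joint): Angle (rad) of the black adjuster: the direction of its yellow pointer about the dispenser's z axis, anticlockwise from the dispenser's x axis; limits -0.45 and 1.75. Turning takes about 0.04 N m and it stays where left; it does not rise or sink. It is not blocked by the tight lock ring, but is to be turned only once the ring is loose.
- adjuster_grip (a point): Centre of the top of the adjuster's upright black bar grip, on the dial axis, 115 mm above the bench. The bar is 44 mm long (along the pointer), 12 mm thick and 32 mm high, and stands on a disc of radius 23 mm whose top is 83 mm above the bench.
- pointer_tip (a point): Tip of the yellow pointer (6 mm wide) of the adjuster, 46 mm from the dial axis, 77 mm above the bench.
- flag_tip (a point): Where the pointer's tip must come: 46 mm from the dial axis, 77 mm above the bench, just inside the red flag's inner end. The flag (10 mm wide, top 64 mm above the bench, 49 to 68 mm from the dial axis) is fixed on the rim of the scale plate, 0.5 to 1.45 rad anticlockwise of the pointer at the start.
- tube_rack: Magenta tube rack, loose, 152 by 90 by 32 mm (a few tube caps up to 52 mm), right of the dispenser (-y); origin at the centre of its underside. Leave it.
- tip_box: White and yellow pipette tip box, loose, 120 by 85 by 51 mm, with an open clear lid up to 120 mm high on its -x side, left of the dispenser (+y); origin at the centre of its underside. Leave it.
- deep_well_block: Frosted white block, loose, 125 by 85 by 40 mm; origin at the centre of its underside. Leave it.
- reagent_bottle: Amber bottle, loose, 60 mm in diameter, 110 mm high; origin at the centre of its underside. Leave it.

How it is judged (in metres and radians):
On the way, in this order (a step that is already met when the one before it is completed fails the run):
1. the lock ring has been loosened (turned at least 0.65 rad) with the adjuster not yet turned (its pointer within 6 mm of where it started) (value of joint lock_ring above 0.65 rad and distance of pointer_tip from where it was at the start of the episode below 0.006 m), for 0.2 s.
2. with the lock ring loose, the pointer has been brought to within 5 mm of the flag (horizontal distance between pointer_tip and flag_tip below 0.005 m and value of joint lock_ring above 0.6 rad), for 0.2 s.
At the end, for the whole second after the job is handed in: The lock ring is tight again (within 0.15 rad of its tight stop, about 11 mm at the handle) and the pointer's tip is within 5 mm of the flag's point (value of joint lock_ring below 0.15 rad and horizontal distance between pointer_tip and flag_tip below 0.005 m); the robot touches nothing.
It fails at once if another thing on the bench was pushed more than 30 mm from its place (distance of any of tube_rack, tip_box, deep_well_block, reagent_bottle from where it was at the start of the episode above 0.03 m).
It also fails if it takes over 61 s, if anything falls off the work surface, if the arm or the gripper's body presses on something with over 40 N, if the wrist force passes 120 N, or if a joint passes its speed limit or range.

## Working session

There is one attempt and no reset: what is moved stays moved. The work goes in short steps, Python scripts to look and compute and a shell command to move; the robot and the scene stay as the last step left them, time stands still between calls to the robot, and variables do not carry over. Pictures are saved under pics/ and viewed, and the job is handed in when it is done.

```bash
mkdir -p pics; ls; python3 - <<'E'
from rig import env
import cv2
print(env.state())
for n in ("scene","side","wrist"):
    p=env.camera_params(n); print(n,p)
    cv2.imwrite(f"pics/{n}0.png",env.snapshot(n))
E
```

```text
pics
{'clock': 0.0, 'joint_positions': array([ 9.89235028e-01,  2.59338295e-01,  1.53606820e+00, -3.02697909e-05,
        1.34798720e+00, -2.02826863e-01]), 'qd': array([ 1.48877537e-03, -1.24909142e-03, -1.19661564e-03,  1.78502215e-03,
        2.38840034e-05, -2.48388469e-04]), 'joint_efforts': array([-5.78230993e-04, -4.37307966e+01, -2.84003627e+01,  7.17548467e-02,
        4.13277524e-02, -7.26791427e-05]), 'tool_pos': array([203.06981095, 510.57877241, 228.82619315]), 'tool_rot': array([ 0.58543255,  0.39636067, -0.39752902, -0.58492532]), 'ft_force': array([0.80295076, 0.62042012, 0.49406493]), 'torque': array([-0.01594693, -0.01422728, -0.02717843]), 'width': 1.0008606214749167}
scene {'fovy': 50.973279385619406, 'cx': 255.52661502323946, 'cy': 187.05938913157198, 'camera_from_world': array([[-8.88001466e-01,  4.59838744e-01,  1.31373312e-03,
         4.17430940e+02],
       [-3.25737974e-01, -6.31048869e-01,  7.04039840e-01,
         9.41253854e+01],
       [ 3.24573825e-01,  6.24760478e-01,  7.10159262e-01,
        -1.24969273e+03],
       [ 0.00000000e+00,  0.00000000e+00,
[... 238 characters left out ...]
    [ 2.10746050e-01, -6.67677216e-01,  7.13998065e-01,
        -1.85044018e+02],
       [-2.21063411e-01,  6.78929019e-01,  7.00133099e-01,
        -7.72796873e+02],
       [ 0.00000000e+00,  0.00000000e+00,  0.00000000e+00,
         1.00000000e+00]])}
wrist {'fovy': 62.83086612080278, 'cx': 256.3324688046257, 'cy': 189.1302795305619, 'camera_from_world': array([[ 3.69696478e-01,  9.29150728e-01, -1.85448347e-03,
        -5.48552069e+02],
       [-9.02965138e-01,  3.58805643e-01, -2.36458177e-01,
         2.80730024e+01],
       [-2.19039888e-01,  8.90922894e-02,  9.71639898e-01,
        -3.88566326e+02],
       [ 0.00000000e+00,  0.00000000e+00,  0.00000000e+00,
         1.00000000e+00]])}
```

View pics/scene0.png

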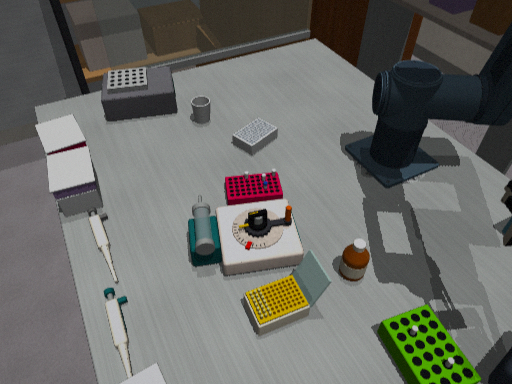

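View pics/side0.png

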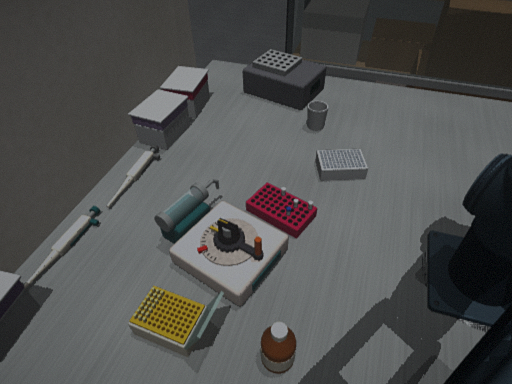

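View pics/wrist0.png

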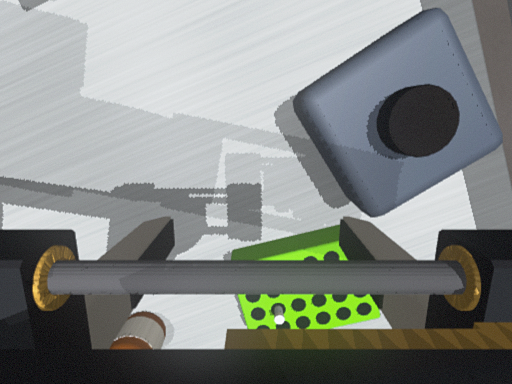

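The scene view shows the dispenser around (258,235), with the orange pin at (288,214) and the red flag at (249,245). In the side view the pin is at (258,246) and the flag at (202,249). I'll zoom in and triangulate.

```bash
cat > h.py <<'E'
import numpy as np, cv2
from rig import env
def ray(p,uv):
    f=192/np.tan(np.radians(p["fovy"]/2)); T=np.array(p["camera_from_world"]); R=T[:3,:3]
    d=R.T@np.array([(uv[0]-p["cx"])/f,-(uv[1]-p["cy"])/f,-1]); return -R.T@T[:3,3], d/np.linalg.norm(d)
def onz(p,uv,z):
    o,d=ray(p,uv); return o+d*(z-o[2])/d[2]
def tri(p1,a,p2,b):
    o1,d1=ray(p1,a);o2,d2=ray(p2,b)
    s=np.linalg.lstsq(np.c_[d1,-d2],o2-o1,rcond=None)[0]
    x,y=o1+s[0]*d1,o2+s[1]*d2; return (x+y)/2,np.linalg.norm(x-y)
def proj(p,X):
    f=192/np.tan(np.radians(p["fovy"]/2)); c=np.array(p["camera_from_world"])@np.r_[X,1]
    return np.array([p["cx"]+f*c[0]/-c[2],p["cy"]-f*c[1]/-c[2]])
E
python3 - <<'E'
from h import *
for n,(x,y,w,h) in dict(scene=(180,185,130,100),side=(150,185,150,115)).items():
    im=cv2.imread(f"pics/{n}0.png"); c=im[y:y+h,x:x+w]
    cv2.imwrite(f"pics/{n}0z.png",cv2.resize(c,None,fx=5,fy=5,interpolation=cv2.INTER_NEAREST))
    hsv=cv2.cvtColor(im,cv2.COLOR_BGR2HSV)
    for k,(lo,hi) in dict(orange=((6,150,90),(14,255,255)),red=((0,180,90),(4,255,255)),red2=((174,180,120),(180,255,255)),yel=((20,150,90),(33,255,255))).items():
        m=cv2.inRange(hsv,lo,hi); m2=np.zeros_like(m); m2[y:y+h,x:x+w]=m[y:y+h,x:x+w]
        nn,l,s,ce=cv2.connectedComponentsWithStats(m2)
        print(n,k,[(s[i].tolist(),ce[i].round(1).tolist()) for i in range(1,nn) if s[i][4]>3])
E
```

```text
scene orange [([286, 206, 6, 4, 20], [288.5, 207.5])]
scene red [([246, 241, 6, 8, 29], [248.3, 244.6])]
scene red2 []
scene yel [([250, 211, 8, 3, 13], [253.8, 212.2]), ([239, 223, 10, 5, 28], [243.6, 225.2]), ([267, 275, 31, 10, 160], [284.6, 281.0])]
side orange [([255, 237, 6, 6, 26], [257.4, 239.2])]
side red [([198, 246, 9, 5, 28], [202.2, 248.3])]
side red2 []
side yel [([219, 219, 9, 4, 14], [222.9, 220.7]), ([210, 226, 8, 5, 19], [213.5, 228.2]), ([153, 286, 36, 14, 148], [170.1, 295.0]), ([150, 289, 3, 3, 5], [151.0, 290.2]), ([155, 292, 4, 3, 6], [156.3, 293.2]), ([151, 296, 7, 4, 11], [154.4, 297.5])]
```

```bash
python3 -c "
import cv2;print(cv2.imread('pics/scene0z.png').shape)"
```

```text
(500, 650, 3)
```

View pics/scene0z.png

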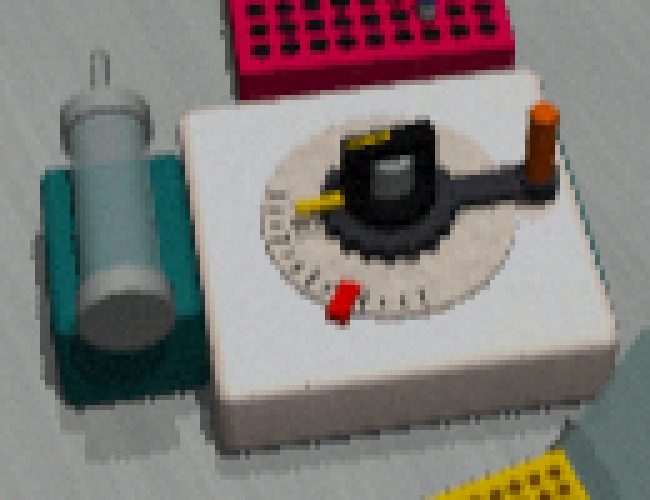

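View pics/side0z.png

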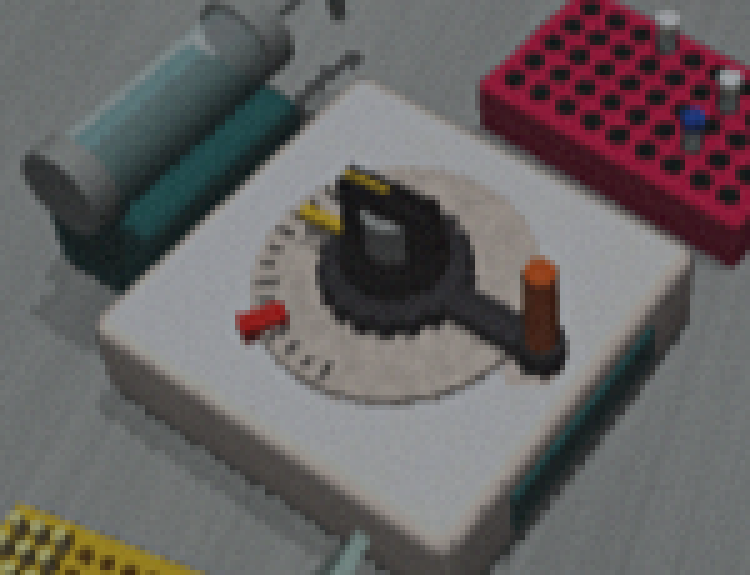

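```bash
python3 - <<'E'
from h import *
np.set_printoptions(suppress=True,precision=1)
S,D=env.camera_params("scene"),env.camera_params("side")
def z(o,a): return np.array(o)+np.array(a)/5-.5
s=lambda *a:z((180,185),a); d=lambda *a:z((150,185),a)
for n,a,b,h in [("pin",s(543,108),d(541,264),116),("plate",s(390,218),d(395,284),60),("ptip",s(297,208),d(304,209),77),
  ("flag",s(343,302),d(262,321),64)]:
    t=tri(S,a,D,b); print(n,t[0],round(t[1],1),onz(S,a,h),onz(D,b,h))
# dispenser top corners scene
for a in [(185,115),(537,75),(612,345),(218,395)]: print(onz(S,s(*a),56))
for a in [(365,85),(690,258),(455,548),(105,330)]: print(onz(D,d(*a),56))
E
```

```text
pin [446.1 119.8 116.8] 0.5 [445.8 119.5 116. ] [446.4 118.8 116. ]
plate [517.6 102.   55.5] 0.1 [519.3 105.2  60. ] [516.  105.2  60. ]
ptip [561.8  91.   76.1] 0.0 [562.1  91.7  77. ] [561.4  91.7  77. ]
flag [561.6 139.   59.2] 0.2 [563.1 142.1  64. ] [559.6 142.3  64. ]
[579.4  -5.   56. ]
[406.   53.2  56. ]
[461.6 215.3  56. ]
[633.6 157.1  56. ]
[573.6  -2.3  56. ]
[402.4  51.3  56. ]
[450.6 211.3  56. ]
[622.9 160.9  56. ]
```

```bash
cat >> h.py <<'E'
from scipy.spatial.transform import Rotation as Ro
np.set_printoptions(suppress=True,precision=2)
def st():
    s=env.state(); R=Ro.from_quat(s["tool_rot"]).as_matrix()
    print("t",s["clock"],"tcp",s["tool_pos"],"F",s["ft_force"],"M",s["torque"],"w",round(s["width"],3),"j",s["joint_positions"])
    print("xaxis",R[:,0],"ang",round(np.arctan2(R[1,0],R[0,0]),3),"y",R[:,1]); return s,R
E
python3 - <<'E'
from h import *
s,R=st()
T=env.camera_params("wrist")["camera_from_world"]; C=-T[:3,:3].T@T[:3,3]
print("cam",C,C-s["tool_pos"],"tool frame",R.T@(C-s["tool_pos"]),"view",-T[2,:3], "rel", R.T@-T[2,:3])
E
```

```text
t 0.15 tcp [203.14 510.68 229.01] F [-0.09 -0.8   0.2 ] M [-0.04 -0.   -0.03] w 0.993 j [ 0.99  0.26  1.54  0.    1.35 -0.2 ]
xaxis [ 0.37  0.93 -0.  ] ang 1.192 y [-0. -0. -1.]
cam [143.06 534.27 383.27] [-60.09  23.59 154.26] tool frame [  -0.52 -154.24   64.6 ] view [ 0.22 -0.09 -0.97] rel [-0.    0.97 -0.24]
```

```bash
python3 -m inch '{"translation":[[3,-3.4,0.4],[3,-3.4,0.4],[3,-3.4,0.4],[3,-3.4,0.4],[3,-3.4,0.4]],"rotation":[[0,0,0],[0,0,0],[0,0,0],[0,0,0],[0,0,0]],"claw":[1,1,1,1,1]}'
python3 -m inch '{"translation":[[3,-3.4,0.4],[3,-3.4,0.4],[3,-3.4,0.4],[3,-3.4,0],[3,-3.4,0]],"rotation":[[0,0,0],[0,0,0],[0,0,0],[0,0,0],[0,0,0]],"claw":[1,1,1,1,1]}'
```

```text
clock: 0.65
tool_pos: [354.1, 339.5, 249.7]
tool_rot: [-0.585, -0.397, 0.397, 0.585]
ft_force: [0.2, 1.4, -0.7]
width: 1.0
clock: 1.15
tool_pos: [504.3, 169.4, 261.7]
tool_rot: [-0.585, -0.397, 0.397, 0.585]
ft_force: [-0.1, -0.7, 0.9]
width: 1.002
```

```bash
python3 -m inch '{"translation":[[2.5,-3,0],[2.5,-3,0],[2.3,-3,0],[0,0,0],[0,0,0]],"rotation":[[0,0,0],[0,0,0],[0,0,0],[0,0,0],[0,0,0]],"claw":[1,1,1,1,1]}'
python3 - <<'E'
from h import *
import pickle
s,R=st(); p=env.camera_params("wrist"); im=env.snapshot("wrist"); cv2.imwrite("pics/wrist1.png",im)
pickle.dump(p,open("w1.pkl","wb"))
cv2.imwrite("pics/wrist1b.png",cv2.resize(im,None,fx=1.5,fy=1.5))
E
```

```text
clock: 1.65
tool_pos: [576.3, 80.4, 260.9]
tool_rot: [-0.585, -0.396, 0.397, 0.586]
ft_force: [-0.2, 0.7, 0.2]
width: 1.001
t 1.65 tcp [576.26  80.43 260.85] F [-0.24  0.66  0.18] M [ 0.02  0.03 -0.04] w 1.001 j [-0.05  0.3   1.4   0.    1.44 -1.24]
xaxis [ 0.37  0.93 -0.  ] ang 1.19 y [-0.  0. -1.]
```

View pics/wrist1b.png

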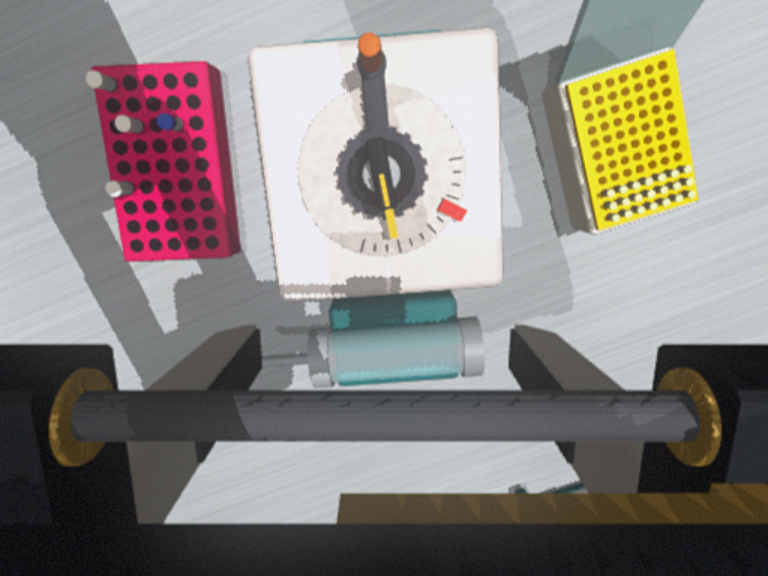

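The wrist view (1.5x) has the pin top at (369,44), dial centre near (382,170), pointer tip near (392,237) and flag at (452,210). Measuring now.

```bash
cat >> h.py <<'E'
def blobs(im,lo,hi,roi,mn=6):
    m=cv2.inRange(cv2.cvtColor(im,cv2.COLOR_BGR2HSV),lo,hi); k=np.zeros_like(m); x,y,w,h=roi; k[y:y+h,x:x+w]=m[y:y+h,x:x+w]
    c,_=cv2.findContours(k,cv2.RETR_EXTERNAL,cv2.CHAIN_APPROX_NONE); return [q[:,0].astype(float) for q in c if len(q)>=mn], k
def foot(k,p,z):
    ys,xs=np.nonzero(k); return np.array([onz(p,(x,y),z)[:2] for x,y in zip(xs,ys)])
E
python3 - <<'E'
from h import *
import pickle
p=pickle.load(open("w1.pkl","rb")); im=cv2.imread("pics/wrist1.png")
roi=(160,15,175,185)
red=foot(blobs(im,(0,150,120),(5,255,255),roi)[1],p,64)
yel=foot(blobs(im,(20,130,100),(35,255,255),roi)[1],p,77)
org=blobs(im,(6,150,200),(15,255,255),roi)[1]
ys,xs=np.nonzero(org); print("org px",xs.mean(),ys.mean(),xs.min(),xs.max(),ys.min(),ys.max()); pin=onz(p,(xs.mean(),ys.min()+ (xs.max()-xs.min())/2),116)[:2]
# plate edge: manual boundary points by gradient: cast radially
g=cv2.cvtColor(im,cv2.COLOR_BGR2LAB).astype(float)
c0=np.array([382,170])/1.5; pts=[]
sat=cv2.cvtColor(cv2.GaussianBlur(im,(3,3),0),cv2.COLOR_BGR2HSV)[...,1].astype(float)
for a in np.arange(0,2*np.pi,.05):
    u=np.array([np.cos(a),np.sin(a)]); r=np.arange(48,66,.5)
    q=c0+r[:,None]*u; v=sat[q[:,1].round().astype(int),q[:,0].round().astype(int)]
    d=v[:-6]-v[6:]; i=d.argmax()
    if d[i]>8: pts.append(q[i+3])
W=np.array([onz(p,q,60)[:2] for q in pts])
from scipy.optimize import least_squares
r=least_squares(lambda t:np.hypot(*(W-t[:2]).T)-t[2],[517,102,62],loss="soft_l1")
print("plate",r.x,len(W)); c=r.x[:2]
hub=onz(p,c0,66); print(hub)
for n,P in (("red",red),("pin",pin[None])):
    v=P.mean(0)-c; print(n,P.mean(0),np.hypot(*v),np.arctan2(v[1],v[0]),len(P))
rr=np.hypot(*(yel-c).T); print("yel r",rr.min(),rr.max())
v=yel[rr>27]-c; print("pointer",np.arctan2(v[:,1],v[:,0]).mean(), np.hypot(*v.T).max())
E
```

```text
org px 245.91975308641975 29.228395061728396 239 252 22 36
plate [517.92 100.46  60.83] 75
[515.84 101.97  66.  ]
red [560.78 138.86] 57.54717849211986 0.7304345107634175 114
pin [446.38 121.95] 74.69231077988383 2.84976351934917 1
yel r 0.2206427530216572 45.259621355248484
pointer -0.1830478224977886 45.259621355248484
```

```bash
python3 -m inch '{"translation":[[-3.5,1.1,-1],[-3.5,1.1,-1],[-3,1,-1],[-3,0.9,-2],[0,0,-2]],"rotation":[[0,0,0.09],[0,0,0],[0,0,0],[0,0,0],[0,0,0]],"claw":[0.35,0.35,0.35,0.35,0.35]}'
python3 -m inch '{"translation":[[0,0,-2],[0,0,-1],[0,0,0],[0,0,0]],"rotation":[[0,0,0],[0,0,0],[0,0,0],[0,0,0]],"claw":[0.35,0.35,0.35,0.35]}'
python3 - <<'E'
from h import *
s,R=st(); p=env.camera_params("wrist"); im=env.snapshot("wrist"); cv2.imwrite("pics/wrist2.png",im)
print(proj(p,[446.4,121.5,116]), proj(p,s["tool_pos"]))
cv2.imwrite("pics/scene2.png",env.snapshot("scene"))
E
```

```text
clock: 2.2
tool_pos: [441.7, 124.5, 191.6]
tool_rot: [-0.566, -0.424, 0.424, 0.566]
ft_force: [1.0, -0.1, -0.5]
width: 0.619
clock: 2.6
tool_pos: [446.5, 122.5, 162.2]
tool_rot: [0.567, 0.423, -0.423, -0.567]
ft_force: [0.2, 0.3, 0.3]
width: 0.357
t 2.6 tcp [446.49 122.49 162.23] F [0.19 0.27 0.33] M [-0.02  0.01 -0.01] w 0.357 j [ 0.03  0.16  1.83  0.    1.14 -1.26]
xaxis [0.28 0.96 0.  ] ang 1.283 y [ 0.  0. -1.]
[255.79 212.3 ] [257.5  239.13]
```

View pics/wrist2.png

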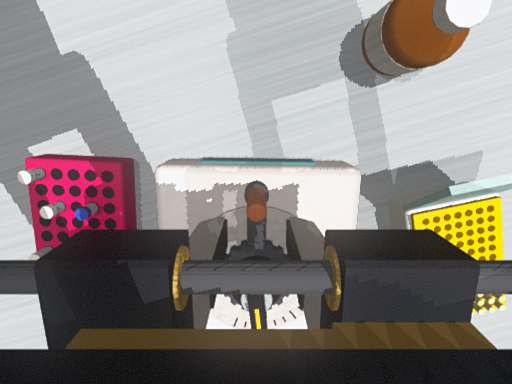

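View pics/scene2.png

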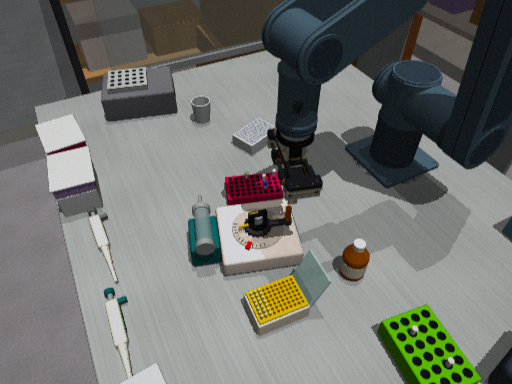

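The pin at (256,205) lies centred between the fingers. Next: descend and cage it.

```bash
python3 -m inch '{"translation":[[0,0,-2],[0,0,-2],[0,0,-1.5],[0,0,-1.2],[0,0,0]],"rotation":[[0,0,0],[0,0,0],[0,0,0],[0,0,0],[0,0,0]],"claw":[0.35,0.35,0.35,0.35,0.35]}'
python3 -m inch '{"translation":[[0,0,0],[0,0,0],[0,0,0]],"rotation":[[0,0,0],[0,0,0],[0,0,0]],"claw":[0.19,0.19,0.19]}'
python3 - <<'E'
from h import *
s,R=st(); im=env.snapshot("wrist"); cv2.imwrite("pics/wrist3.png",im)
c=np.array([517.4,100.5])
pr=None
for k in range(0,8):
    a=2.85+min(k*.14,.98); q=c+74.3*np.array([np.cos(a),np.sin(a)])
    if pr is not None: print(k,q,(q-pr)/10)
    pr=q
E
```

```text
clock: 3.2
tool_pos: [445.9, 121.9, 93.9]
tool_rot: [-0.566, -0.422, 0.423, 0.567]
ft_force: [-0.9, 0.6, 0.5]
width: 0.35
clock: 3.5
tool_pos: [447.1, 122.0, 95.5]
tool_rot: [0.567, 0.423, -0.422, -0.566]
ft_force: [-0.7, -0.2, -0.3]
width: 0.2
t 3.5 tcp [447.08 122.05  95.53] F [-0.71 -0.24 -0.33] M [ 0.01  0.03 -0.02] w 0.2 j [ 0.03  0.25  1.92 -0.    0.97 -1.26]
xaxis [0.28 0.96 0.  ] ang 1.282 y [ 0.  0. -1.]
1 [443.95 111.72] [-0.23 -1.01]
2 [443.1  101.36] [-0.08 -1.04]
3 [443.71  90.99] [ 0.06 -1.04]
4 [445.76  80.8 ] [ 0.2  -1.02]
5 [449.21  70.99] [ 0.35 -0.98]
6 [454.    61.77] [ 0.48 -0.92]
7 [460.02  53.3 ] [ 0.6  -0.85]
```

View pics/wrist3.png

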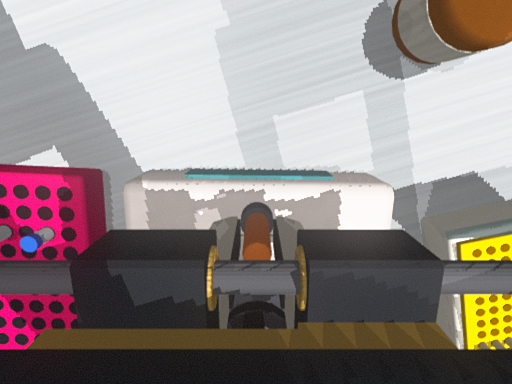

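The pin stands between the fingers. Swinging anticlockwise along the arc.

```bash
python3 -m inch '{"translation":[[-0.25,-1.0,0],[-0.1,-1.05,0],[0.06,-1.04,0],[0.2,-1.02,0]],"rotation":[[0,0,0.14],[0,0,0.14],[0,0,0.14],[0,0,0.14]],"claw":[0.19,0.19,0.19,0.19]}'
python3 -m inch '{"translation":[[0.35,-0.98,0],[0.48,-0.92,0],[0.6,-0.85,0],[0,0,0]],"rotation":[[0,0,0.14],[0,0,0.14],[0,0,0.14],[0,0,0]],"claw":[0.19,0.19,0.19,0.19]}'
python3 - <<'E'
from h import *
s,R=st(); v=s["tool_pos"][:2]-[517.4,100.5]; print(np.hypot(*v),np.arctan2(v[1],v[0])%6.283-2.85)
cv2.imwrite("pics/wrist4.png",env.snapshot("wrist"));cv2.imwrite("pics/scene4.png",env.snapshot("scene")[150:310,150:350])
E
```

```text
clock: 3.95
tool_pos: [446.0, 81.0, 95.3]
tool_rot: [0.427, 0.565, -0.564, -0.426]
ft_force: [0.8, 1.9, -0.2]
width: 0.192
clock: 4.35
tool_pos: [459.3, 54.0, 94.9]
tool_rot: [0.299, 0.641, -0.64, -0.301]
ft_force: [-1.6, 4.0, 1.9]
width: 0.192
t 4.35 tcp [459.35  54.02  94.85] F [-1.61  3.98  1.91] M [ 0.8   0.38 -0.06] w 0.192 j [-0.13  0.25  1.92  0.    0.98 -2.39]
xaxis [-0.64  0.77  0.  ] ang 2.265 y [-0.  0. -1.]
74.36909044370054 0.9666016370540853
```

View pics/wrist4.png

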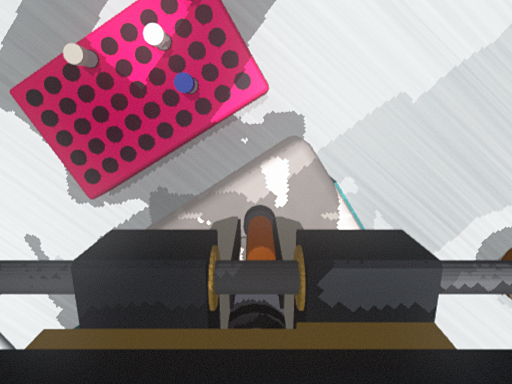

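```bash
python3 -m inch '{"translation":[[0,0,0],[0,0,0],[0,0,1.5],[0,0,2],[0,0,2]],"rotation":[[0,0,0],[0,0,0],[0,0,0],[0,0,0],[0,0,0]],"claw":[0.35,0.35,0.35,0.35,0.35]}'
python3 -m inch '{"translation":[[0,0,1.2],[1.5,1.2,0],[1.5,1.2,0],[1.5,1.2,0],[1.3,1.05,0]],"rotation":[[0,0,-0.14],[0,0,-0.14],[0,0,-0.14],[0,0,-0.14],[0,0,-0.14]],"claw":[0.35,0.35,0.35,0.35,0.35]}'
python3 -m inch '{"translation":[[0,0,0],[0,0,0],[0,0,0]],"rotation":[[0,0,-0.14],[0,0,-0.03],[0,0,0]],"claw":[0.35,0.35,0.35]}'
python3 - <<'E'
from h import *
s,R=st(); p=env.camera_params("wrist"); im=env.snapshot("wrist"); cv2.imwrite("pics/wrist5.png",im)
print(proj(p,[517.5,100.5,115]))
cv2.imwrite("pics/scene5.png",cv2.resize(env.snapshot("scene")[170:290,170:320],None,fx=5,fy=5))
E
```

```text
clock: 4.95
tool_pos: [459.7, 53.2, 150.2]
tool_rot: [-0.301, -0.64, 0.64, 0.301]
ft_force: [-0.9, -0.6, -0.2]
width: 0.35
clock: 5.45
tool_pos: [518.8, 100.2, 161.9]
tool_rot: [0.504, 0.496, -0.496, -0.503]
ft_force: [0.5, 0.0, 1.2]
width: 0.35
clock: 5.75
tool_pos: [517.7, 99.8, 161.6]
tool_rot: [0.542, 0.454, -0.454, -0.542]
ft_force: [-0.1, -0.6, 0.3]
width: 0.351
t 5.75 tcp [517.67  99.75 161.6 ] F [-0.07 -0.64  0.29] M [ 0.04  0.05 -0.02] w 0.351 j [-0.02  0.27  1.69 -0.    1.18 -1.42]
xaxis [ 0.18  0.98 -0.  ] ang 1.394 y [-0. -0. -1.]
[258.4  211.63]
```

View pics/wrist5.png

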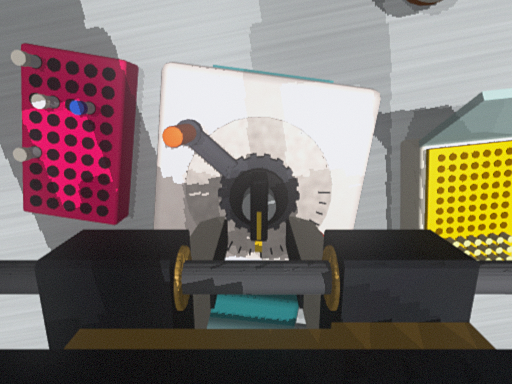

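View pics/scene5.png

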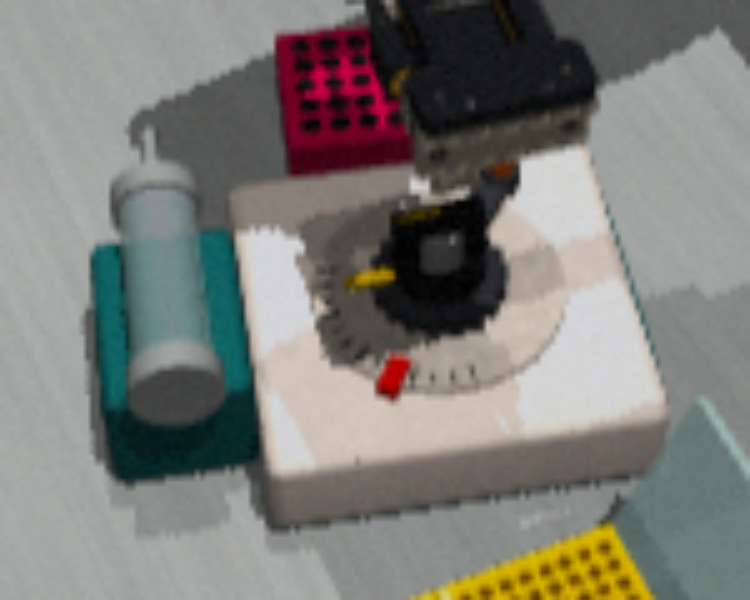

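The handle is at the loose side (173,137 in the wrist view), and the bar is centred at column 258, lined up with the jaws. Pointer unmoved. Descend and grip.

```bash
python3 -m inch '{"translation":[[0,0.05,-2],[0,0,-2],[0,0,-1.5],[0,0,-0.6],[0,0,0]],"rotation":[[0,0,0],[0,0,0],[0,0,0],[0,0,0],[0,0,0]],"claw":[0.35,0.35,0.35,0.35,0.35]}'
python3 -m inch '{"translation":[[0,0,0],[0,0,0],[0,0,0],[0,0,0]],"rotation":[[0,0,0],[0,0,0],[0,0,0],[0,0,0]],"claw":[0.2,0,0,0]}'
python3 - <<'E'
from h import *
import pickle
s,R=st()
p=pickle.load(open("w1.pkl","rb")); 
print("now",Ro.from_quat(s["tool_rot"]).as_matrix()[:,0])
E
```

```text
clock: 6.35
tool_pos: [517.2, 100.2, 100.1]
tool_rot: [-0.542, -0.453, 0.454, 0.543]
ft_force: [-0.5, -0.3, 0.2]
width: 0.354
clock: 6.75
tool_pos: [518.4, 101.1, 101.5]
tool_rot: [0.543, 0.454, -0.453, -0.543]
ft_force: [-0.1, 3.8, 1.5]
width: 0.127
t 6.75 tcp [518.45 101.09 101.48] F [-0.08  3.8   1.54] M [ 0.55 -0.07 -0.06] w 0.127 j [-0.02  0.34  1.76  0.    1.04 -1.41]
xaxis [0.18 0.98 0.  ] ang 1.392 y [ 0.  0. -1.]
now [0.18 0.98 0.  ]
```

Gripped (11.8 mm). Turning by +0.91.

```bash
python3 -m inch '{"translation":[[0,0,0],[0,0,0],[0,0,0],[0,0,0],[0,0,0]],"rotation":[[0,0,0.14],[0,0,0.14],[0,0,0.14],[0,0,0.14],[0,0,0.14]],"claw":[0,0,0,0,0]}'
python3 -m inch '{"translation":[[0,0,0],[0,0,0],[0,0,0]],"rotation":[[0,0,0.14],[0,0,0.07],[0,0,0]],"claw":[0,0,0]}'
python3 - <<'E'
from h import *
s,R=st()
im=env.snapshot("scene");cv2.imwrite("pics/scene6.png",im);cv2.imwrite("pics/scene6z.png",cv2.resize(im[170:290,170:320],None,fx=5,fy=5))
im=env.snapshot("side");cv2.imwrite("pics/side6.png",im);cv2.imwrite("pics/side6z.png",cv2.resize(im[185:300,150:300],None,fx=5,fy=5))
E
```

```text
clock: 7.25
tool_pos: [518.3, 101.8, 101.5]
tool_rot: [0.353, 0.614, -0.612, -0.352]
ft_force: [-0.4, 6.4, 3.1]
width: 0.124
clock: 7.55
tool_pos: [518.2, 102.0, 101.5]
tool_rot: [0.288, 0.647, -0.645, -0.287]
ft_force: [-0.0, 7.2, 3.4]
width: 0.125
t 7.55 tcp [518.17 101.97 101.49] F [-0.02  7.24  3.45] M [1.24 0.06 0.04] w 0.125 j [-0.02  0.34  1.76  0.    1.04 -2.32]
xaxis [-0.67  0.74  0.  ] ang 2.304 y [ 0.  0. -1.]
```

View pics/scene6z.png

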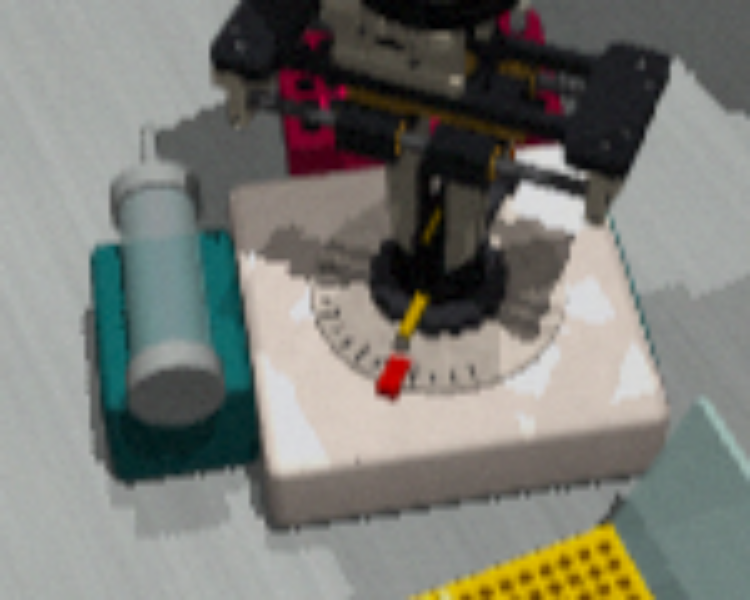

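View pics/side6z.png

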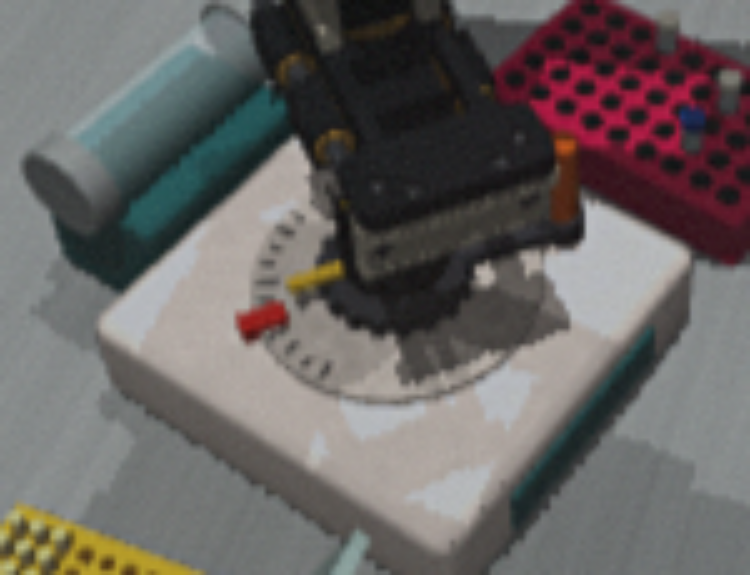

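Pointer tip looks in line with the flag in both views. Release, lift, and check from above.

```bash
python3 -m inch '{"translation":[[0,0,0],[0,0,0],[0,0,2],[0,0,3],[0,0,3]],"rotation":[[0,0,0],[0,0,0],[0,0,0],[0,0,0],[0,0,0]],"claw":[0.35,0.35,0.35,0.35,0.35]}'
python3 -m inch '{"translation":[[1,1,3],[1.8,1.6,3],[1.8,1.6,2],[0,0,0],[0,0,0]],"rotation":[[0,0,0],[0,0,0],[0,0,0],[0,0,0],[0,0,0]],"claw":[0.35,0.35,0.35,0.35,0.35]}'
cat > meas.py <<'E'
from h import *
import sys
n=sys.argv[1]
s,R=st(); p=env.camera_params("wrist"); im=env.snapshot("wrist"); cv2.imwrite(f"pics/{n}.png",im)
c=np.array([517.6,100.5])
c0=proj(p,[*c,66]); print("c0",c0)
H=200
yy,xx=np.mgrid[:384,:512]
disk=(np.hypot(xx-c0[0],yy-c0[1])<85)
def f(lo,hi,z):
    k=blobs(im,lo,hi,(0,0,512,384))[1]; k[~disk]=0; return foot(k,p,z)
red=f((0,150,110),(5,255,255),64); yel=f((20,120,90),(35,255,255),77); org=f((6,150,150),(15,255,255),116)
for nm,P in (("red",red),("org",org)):
    if len(P): v=P.mean(0)-c; print(nm,len(P),P.mean(0),np.hypot(*v),np.arctan2(v[1],v[0]))
v=yel-c; r=np.hypot(*v.T); v=v[(r>27)&(r<50)]; a=np.arctan2(v[:,1],v[:,0]); print("pointer",len(v),np.median(a),a.mean(),np.hypot(*v.T).max())
E
python3 meas.py wrist7
```

```text
clock: 8.15
tool_pos: [517.3, 100.0, 181.1]
tool_rot: [-0.288, -0.645, 0.646, 0.289]
ft_force: [-0.1, 0.1, -0.4]
width: 0.351
clock: 8.65
tool_pos: [563.3, 142.1, 259.9]
tool_rot: [-0.288, -0.645, 0.646, 0.288]
ft_force: [-0.3, -0.4, 0.0]
width: 0.349
t 8.65 tcp [563.31 142.07 259.88] F [-0.28 -0.39  0.02] M [ 0.07  0.13 -0.  ] w 0.349 j [ 0.06  0.3   1.41 -0.    1.44 -2.25]
xaxis [-0.67  0.74  0.  ] ang 2.303 y [-0. -0. -1.]
c0 [256.67 116.27]
red 105 [562.27 139.68] 59.416167632927426 0.7200465691822365
org 71 [461.91  57.82] 70.1643749311298 -2.4877412245120984
pointer 92 0.7413964400451593 0.7395639190174157 45.95212355146615
```

View pics/wrist7.png

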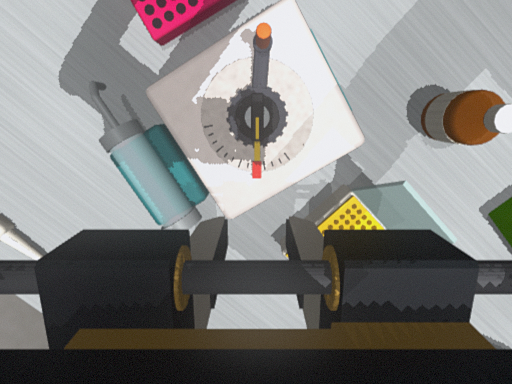

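Pointer 0.74 vs flag 0.72 rad: about 1 mm apart at the tip. In the picture the pointer (257,145) runs straight into the flag (257,171). Handle is at (263,31). Back to it.

```bash
python3 -m inch '{"translation":[[-2.6,-2.2,-1],[-2.6,-2.2,-2],[-2.6,-2.2,-2],[-2.6,-2.2,-2],[0,0,-2]],"rotation":[[0,0,-0.06],[0,0,0],[0,0,0],[0,0,0],[0,0,0]],"claw":[0.35,0.35,0.35,0.35,0.35]}'
python3 -m inch '{"translation":[[0,0,-0.5],[0,0,0],[0,0,0]],"rotation":[[0,0,0],[0,0,0],[0,0,0]],"claw":[0.35,0.35,0.35]}'
python3 - <<'E'
from h import *
s,R=st(); p=env.camera_params("wrist"); im=env.snapshot("wrist"); cv2.imwrite("pics/wrist8.png",im)
print(proj(p,[459,55,116]))
E
```

```text
clock: 9.2
tool_pos: [454.4, 52.5, 168.3]
tool_rot: [-0.306, -0.635, 0.637, 0.31]
ft_force: [0.0, -0.1, 0.3]
width: 0.35
clock: 9.5
tool_pos: [460.2, 54.4, 166.0]
tool_rot: [0.308, 0.637, -0.637, -0.307]
ft_force: [-0.0, 0.1, 0.7]
width: 0.35
t 9.5 tcp [460.16  54.41 166.  ] F [-0.02  0.13  0.67] M [ 0.08 -0.01  0.03] w 0.35 j [-0.12  0.16  1.83 -0.    1.15 -2.37]
xaxis [-0.62  0.78 -0.  ] ang 2.242 y [ 0. -0. -1.]
[259.16 210.62]
```

View pics/wrist8.png

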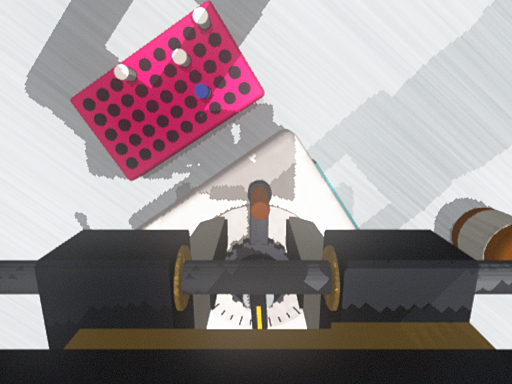

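The pin at (259,210) is centred between the fingers. Descend, cage, then swing back clockwise.

```bash
python3 -m inch '{"translation":[[0,0,-2],[0,0,-2],[0,0,-2],[0,0,-1.1],[0,0,0]],"rotation":[[0,0,0],[0,0,0],[0,0,0],[0,0,0],[0,0,0]],"claw":[0.35,0.35,0.35,0.35,0.35]}'
python3 -m inch '{"translation":[[0,0,0],[0,0,0],[0,0,0]],"rotation":[[0,0,0],[0,0,0],[0,0,0]],"claw":[0.19,0.19,0.19]}'
python3 - <<'E'
from h import *
s,R=st(); c=np.array([517.5,100.5]); v=s["tool_pos"][:2]-c; a0=np.arctan2(v[1],v[0])%6.2832; print(np.hypot(*v),a0)
pr=s["tool_pos"][:2]
for a in np.linspace(a0,2.81,8)[1:]:
    q=c+74.3*np.array([np.cos(a),np.sin(a)]); print(a,(q-pr)/10); pr=q
E
```

```text
clock: 10.05
tool_pos: [459.3, 54.7, 93.8]
tool_rot: [-0.307, -0.637, 0.637, 0.308]
ft_force: [-0.7, 0.5, 0.5]
width: 0.351
clock: 10.35
tool_pos: [460.4, 54.6, 95.5]
tool_rot: [0.308, 0.637, -0.636, -0.307]
ft_force: [-0.6, 1.7, 0.9]
width: 0.194
t 10.35 tcp [460.38  54.59  95.54] F [-0.64  1.75  0.94] M [0.35 0.19 0.02] w 0.194 j [-0.12  0.25  1.92  0.    0.97 -2.37]
xaxis [-0.62  0.78 -0.  ] ang 2.242 y [ 0.  0. -1.]
73.28380805015112 3.818633658644598
3.674543135981084 [-0.69  0.82]
3.53045261331757 [-0.48  0.96]
3.386362090654056 [-0.33  1.02]
3.2422715679905423 [-0.18  1.05]
3.0981810453270278 [-0.03  1.07]
2.954090522663514 [0.12 1.06]
2.81 [0.27 1.03]
```

```bash
python3 -m inch '{"translation":[[-0.65,0.82,0],[-0.48,0.96,0],[-0.33,1.02,0],[-0.18,1.05,0]],"rotation":[[0,0,-0.14],[0,0,-0.14],[0,0,-0.14],[0,0,-0.14]],"claw":[0.19,0.19,0.19,0.19]}'
python3 -m inch '{"translation":[[-0.03,1.07,0],[0.12,1.06,0],[0.27,1.03,0],[0,0,0]],"rotation":[[0,0,-0.14],[0,0,-0.14],[0,0,-0.14],[0,0,0]],"claw":[0.19,0.19,0.19,0.19]}'
python3 - <<'E'
from h import *
s,R=st(); v=s["tool_pos"][:2]-[517.5,100.5]; print(np.hypot(*v),np.arctan2(v[1],v[0]))
E
```

```text
clock: 10.75
tool_pos: [443.7, 92.7, 95.5]
tool_rot: [0.474, 0.526, -0.526, -0.472]
ft_force: [1.6, -2.4, 0.6]
width: 0.189
clock: 11.15
tool_pos: [447.1, 124.6, 95.2]
tool_rot: [0.572, 0.417, -0.417, -0.571]
ft_force: [-0.3, -2.4, 1.5]
width: 0.189
t 11.15 tcp [447.13 124.65  95.22] F [-0.3  -2.39  1.48] M [-0.19  0.19  0.01] w 0.189 j [ 0.03  0.25  1.92 -0.    0.98 -1.23]
xaxis [ 0.31  0.95 -0.  ] ang 1.261 y [ 0. -0. -1.]
74.39722925431134 2.8110455672890406
```

Pushing a little further to feel the tight stop.

```bash
python3 -m inch '{"translation":[[0.06,0.15,0],[0.06,0.15,0],[0,0,0],[0,0,0]],"rotation":[[0,0,0],[0,0,0],[0,0,0],[0,0,0]],"claw":[0.19,0.19,0.19,0.19]}'
```

```text
clock: 11.55
tool_pos: [447.2, 125.1, 95.1]
tool_rot: [0.571, 0.417, -0.42, -0.569]
ft_force: [-5.1, -11.4, 6.8]
width: 0.192
```

The force rose to about 13 N with no further motion, so it is at the stop. Release, retreat, and check.

```bash
python3 -m inch '{"translation":[[-0.06,-0.2,0],[0,0,0],[0,0,0],[0,0,2],[0,0,3]],"rotation":[[0,0,0],[0,0,0],[0,0,0],[0,0,0],[0,0,0]],"claw":[0.35,0.35,0.35,0.35,0.35]}'
python3 -m inch '{"translation":[[0,0,4],[3.2,-1.1,4],[3.2,-1.1,3],[3.2,-1.1,0],[3.2,-1.1,0]],"rotation":[[0,0,0],[0,0,0],[0,0,0],[0,0,0],[0,0,0]],"claw":[0.35,0.35,0.35,0.35,0.35]}'
python3 -m inch '{"translation":[[0,0,0],[0,0,0]],"rotation":[[0,0,0],[0,0,0]],"claw":[0.35,0.35]}'
python3 meas.py wrist9
python3 - <<'E'
from h import *
cv2.imwrite("pics/scene9.png",env.snapshot("scene"))
E
```

```text
clock: 12.05
tool_pos: [446.2, 125.7, 143.8]
tool_rot: [-0.57, -0.416, 0.418, 0.572]
ft_force: [-0.6, 0.2, -0.2]
width: 0.354
clock: 12.55
tool_pos: [576.1, 82.0, 254.5]
tool_rot: [0.571, 0.419, -0.416, -0.57]
ft_force: [-0.3, 0.6, -0.7]
width: 0.347
clock: 12.75
tool_pos: [574.0, 82.1, 251.9]
tool_rot: [-0.57, -0.417, 0.418, 0.571]
ft_force: [0.0, 0.0, 0.7]
width: 0.351
t 12.75 tcp [573.96  82.09 251.95] F [0.02 0.03 0.68] M [ 0.    0.04 -0.08] w 0.351 j [-0.05  0.3   1.42  0.    1.42 -1.31]
xaxis [0.3  0.95 0.  ] ang 1.262 y [-0.  0. -1.]
c0 [257.32 118.09]
red 127 [561.06 139.06] 58.106928551305565 0.7257396904774979
org 39 [453.72 121.19] 67.14570012877465 2.8283620552865143
pointer 105 0.7336873177085181 0.7315264720096053 46.33353141314558
```

View pics/wrist9.png

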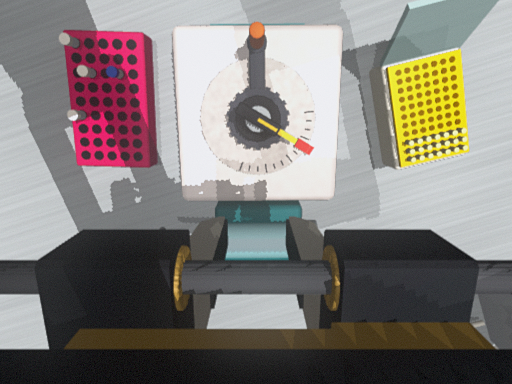

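View pics/scene9.png

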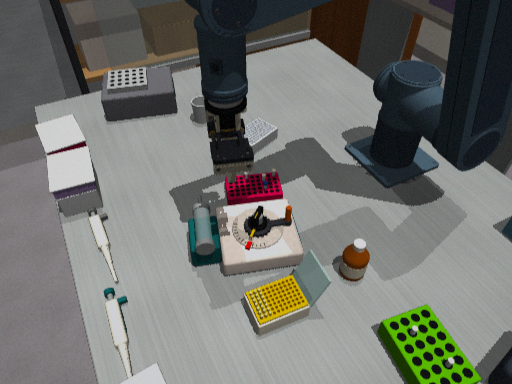

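In the wrist view the pointer (ending at 297,141) meets the flag (303,146), and the handle at (257,31) is back at its tight position. In the scene view the neighbouring things sit where they did at the start, and the arm is clear.

```bash
python3 -c "
from rig import env; print(env.sign_off())"
```

```text
the job is handed in; nothing more can be done
None
```

The dispenser is set to the flag and the lock ring is tight again. I handed the job in after about 13 s of robot time; sign-off gives no verdict.

- **Loosening:** I closed the jaws loosely around the orange pin and swung it about 0.95 rad anticlockwise, to about its loose stop. The adjuster was not touched, and the pointer looked unmoved afterwards.
- **Adjuster:** I gripped the bar and turned it +0.91 rad. The view from above then put the pointer at 0.74 rad and the flag at 0.72 rad.
- **Tightening:** I swung the handle back clockwise until it stopped moving and the force rose to about 13 N. Then I let go and moved clear.

**Last checks:**
- **Pointer:** it read 0.73 rad against the flag's 0.726 rad, which is under 1 mm at the tip.
- **Handle:** it read 2.83 rad against 2.85 rad at the start. That last reading is rougher, because the colour mask caught part of the pin's side: its radius came out at 67 mm instead of 74.
- **Other things on the bench:** by eye, those in view were where they started; I did not measure them.
- **Robot:** it was touching nothing, with wrist force near zero.

No check failed.

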